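# Clear the support blocks into the tote and hang it up

## Robot

A 6-joint arm with a two-finger parallel gripper is mounted at the origin on the work surface. World frame = base frame: x ahead of the robot, y to its left, z up, the work surface at z = 0. Lengths are in m, angles in degrees, forces in N, time in s.
With the tool pointing down it reaches from about 0.375 to 0.975 m from the base axis. Payload 3.8 kg.
Tool frame: the origin (TCP) lies between the finger pads; the fingertips stand 11 mm ahead of it and the grasp point (between the pads) lies 8 mm behind it; z points along the fingers, y is the direction in which the jaws open and shut (so a half turn about z gives the same grasp; the last joint's range is limited). The gripper opens to 88 mm and grips with 3 to 60 N. Pads are 18 mm wide; open, the fingers measure 123 mm over their backs; the gripper's body (75 mm by 187 mm) begins 45 mm behind the grasp point.
Start: joints at [71.568, 15.12, 91.902, -0, 72.978, -2.114], TCP at [0.19, 0.648, 0.218] pointing down, gripper open.
Joint ranges: [-150.88, 150.88], [-54.13, 125.18], [17.81, 147.31], [-75.09, 255.09], [0, 152.58], [-146.25, 146.25]. Speed limits (degrees/s): [147.25, 147.25, 180, 180, 180, 180].

## Interface

Orientations are given as a 3x3 rotation matrix whose columns are the frame's x, y, z axes.
In Python, from rig import env gives the robot as it stands. Calls block until the motion is done:
- env.move_to(position, orientation): joint-space move of the TCP to a pose.
- env.move_l(position, rotation=None, rate=0.15, force_limit=None): straight line of the TCP; rotation=None keeps the orientation; rate is the mean speed in m/s. With force_limit (N) it stops when the force on the tool has changed by that much, and returns True; else False.
- env.goto_joints(angles): joint-space move.
- env.gripper_to(opening, force=None): opening from 0.0 (shut) to 1.0 (fully open); force is the grip in N (None keeps the last); returns when the fingers have stopped.
- env.hold(seconds).
- env.ik(position, orientation): joint angles nearest the present ones, or None.
- env.observe(): the state.
- env.capture(name): name is "scene" or "top" or "wrist"; returns a dict with "img" (480x640x3 uint8, red, green, blue), "range_z" (480x640 float32, m along the optical axis (not along the pixel's ray), 0 where there is no reading), "camera_matrix" (3x3 intrinsics, pixels), "position" and "orientation" of the camera in the world. Camera axes: x right, y up, looking along -z (the intrinsics and any distortion apply to the point x, -y, -z); pixel columns grow to the right and rows downward; lengths in m; the calibration is good to about 2 mm. A picture is of the moment at which its call begins.
A pose or a line that the arm cannot do raises env.Unreachable and nothing moves.
- env.close_job(): hands the job in, once; it reports no verdict.
The state is a dict: "t": time; "joint_positions": joint angles; "joint_vel": joint speeds; "joint_torque": joint torques, N m; "position": TCP position; "ee_rot": TCP orientation; "wrist_force": force on the tool from outside, world axes, zero at the start; "wrist_torque": the same for the moment, N m; "grip_width": opening from 0.0 (shut) to 1.0 (fully open).
Only numpy, scipy, OpenCV 4.12 (cv2) and the standard library are available. Lean on these libraries where they do the work, as an engineer would, in place of code of your own. Each camera call takes 0.05 s, during which the arm holds its last target.

## Task

Clear the two wooden support blocks off the top of the low drawer chest into the green tote that stands on the table against the chest. Then pick the tote up by its bar handle and hang it on the stand so that the bar rests on both prongs, behind their upturned tips, and leave it hanging still and level with both blocks inside. Do not tip the tote over, and leave the weight, the jar and the brush where they are.

Things in the scene. Friction and masses are not known exactly. Their poses are not given: they have to be found in the camera images.
- chest: Low white drawer chest with wooden top, fixed, 170 (x) x 168 (y) x 95 mm high, left or right of the robot. Origin: centre of its underside. The top is flat at 95 mm, with 8 mm thick, 14 mm high lips along its two y sides (152 mm clear between them); its -x and +x edges (85 mm from the origin) have no lip. The tote stands just beyond the +x edge.
- block_a_center (a point): Centre of a beech block 70 (x) x 45 (y) x 30 mm high, about 60 g, loose on the chest's top in its +y half, long side roughly along the chest's x.
- block_b_center (a point): Centre of the second, equal beech block, in the -y half of the chest's top.
- tote: Loose green metal tote, open on top, about 0.45 kg. Origin: centre of its underside. 108 (x) x 170 (y) mm outside, rim 85 mm high, walls and floor 4 mm. A rigid arch handle spans the mouth in the y direction (see the bar). It starts on the table, its -x wall 6 to 10 mm from the chest's +x edge, axes nearly parallel to the chest's, the rim 10 mm lower than the chest's top.
- tote_bar (a point): Middle of the tote's handle bar, on its axis, 155 mm above the tote's underside. Steel round bar 10 mm thick, level, along y, straight for 81 mm either way, then down on legs at y = +-86 mm to the tote's sides; 65 mm clear between rim and bar. Axes as the tote's.
- stand: Fixed dark steel hanging stand, on the side where the chest is not. Origin on the table, 100 mm to -x of the seat point. Base plate 10 mm thick, x 5 to 225 mm, 150 mm wide; one upright post at x = 200 to 216 mm carries a crossbar 100 mm wide in y, top 245 mm high, from which two brass prongs point to -x.
- seat (a point): Point midway between the stand's two prongs at their dip, 220 mm above the table. The prongs are 10 mm round bars at y = +-40 mm of it. From the crossbar (face at x = +100 mm) their axes slope down 15 mm to the dip at x = 0, z = 0, then rise to the tip at x = -25, z = +18 mm (top +23). A bar parallel to y comes in from -x over the tips; hung, its axis is about 10 mm above this point.
- weight_center (a point): Bystander: steel paper weight with a knob, 60 mm in diameter, 60 mm high, upright on the table; its centre, 30 mm up.
- jar_center (a point): Bystander: closed jar with black lid, 60 mm in diameter, 85 mm high, upright on the table; its centre, 42 mm up.
- brush: Bystander: brush lying on the table along its x axis.

How it is judged:
By the outcome, as a careful person would: the job done as asked, in the order asked, and still so for the second after the job is handed in, with the robot touching nothing.
It also fails if it takes over 70 s, if anything falls off the work surface, if the arm or the gripper's body presses on something with over 40 N, if the wrist force passes 120 N, or if a joint passes its speed limit or range.

## Working session

There is one attempt and no reset: what is moved stays moved. The work goes in short steps, each a Python script; the robot and the scene stay as the last script left them, time stands still between calls to the robot, and variables do not carry over. Pictures are saved under pics/ and viewed, and the job is handed in when it is done.

```bash
ls; mkdir -p pics; python3 - <<'E'
from rig import env
import cv2, numpy as np, pickle
o=env.observe(); print({k:np.round(v,3) for k,v in o.items()})
d={}
for n in ["scene","top"]:
    c=env.capture(n); d[n]=c
    print(n,c["camera_matrix"],c["position"],c["orientation"],[k for k in c])
    cv2.imwrite(f"pics/{n}0.png",c["img"][:,:,::-1])
pickle.dump(d,open("cap0.pkl","wb"))
E
```

```text
pics
{'t': np.float64(0.0), 'joint_positions': array([ 7.1568e+01,  1.5170e+01,  9.1979e+01,  1.0000e-03,  7.2977e+01,
       -2.1150e+00]), 'joint_vel': array([-0.043, -0.003,  0.024,  0.026, -0.05 ,  0.058]), 'joint_torque': array([-0.0000e+00, -5.0213e+01, -3.5687e+01,  7.3000e-02,  2.9000e-02,
       -0.0000e+00]), 'position': array([0.189, 0.647, 0.217]), 'ee_rot': array([[-0.96 ,  0.281, -0.001],
       [ 0.281,  0.96 , -0.002],
       [ 0.   , -0.002, -1.   ]]), 'wrist_force': array([ 0.597, -0.078,  0.534]), 'wrist_torque': array([-0.006,  0.034,  0.051]), 'grip_width': np.float64(1.004)}
scene [[479.20076032   0.         312.49770791]
 [  0.         479.20076032 244.00976054]
 [  0.           0.           1.        ]] [ 0.95211133 -0.73641511  0.74047383] [[ 0.86530171 -0.30970739  0.3941247 ]
 [ 0.50097182  0.50808755 -0.7006242 ]
 [ 0.01673864  0.80369669  0.59480371]] ['img', 'range_z', 'camera_matrix', 'position', 'orientation']
top [[544.42904627   0.         318.99492516]
 [  0.         544.42904627 238.31268765]
 [  0.           0.           1.        ]] [ 0.50523047 -0.0174101   1.1874254 ] [[-0.00928955  0.99724787 -0.07355542]
 [-0.99980034 -0.01056433 -0.01696082]
 [-0.0176912   0.07338317  0.9971469 ]] ['img', 'range_z', 'camera_matrix', 'position', 'orientation']
```

View pics/scene0.png

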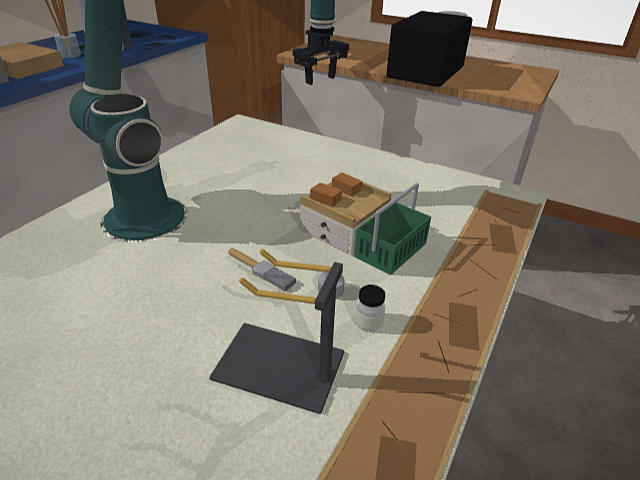

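View pics/top0.png

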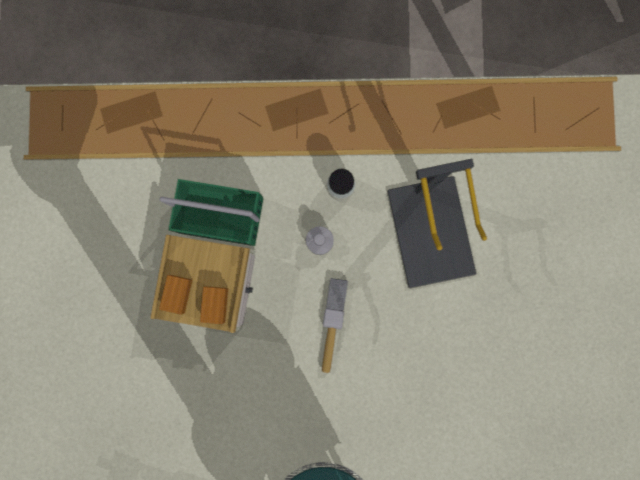

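The top view shows the chest at (200,285) with blocks at (175,295) and (214,305). The tote is at (215,212) with its bar from (165,200) to (257,215). The stand is at (432,230), with prongs ending at (439,247) and (484,238). The weight is at (319,240), the jar at (341,181) and the brush at (334,325).

```bash
cat > h.py <<'E'
import numpy as np, cv2, pickle
def pix(c,u,v,z=None):
    K=c["camera_matrix"];R=np.array(c["orientation"]);p=np.array(c["position"])
    d=R@np.array([(u-K[0,2])/K[0,0],-(v-K[1,2])/K[1,1],-1.0])
    s=(z-p[2])/d[2] if z is not None else c["range_z"][int(round(v)),int(round(u))]
    return p+s*d
def cloud(c):
    K=c["camera_matrix"];R=np.array(c["orientation"]);p=np.array(c["position"])
    v,u=np.mgrid[:480,:640]; r=c["range_z"]
    d=np.stack([(u-K[0,2])/K[0,0],-(v-K[1,2])/K[1,1],-np.ones(u.shape)],-1)*r[...,None]
    return d@R.T+p
def rect(m):
    cs,_=cv2.findContours(m.astype(np.uint8),cv2.RETR_EXTERNAL,cv2.CHAIN_APPROX_NONE)
    return max(cs,key=cv2.contourArea)
E
python3 - <<'E'
from h import *
d=pickle.load(open("cap0.pkl","rb")); c=d["top"]; P=cloud(c); ok=c["range_z"]>0
Z=P[...,2]
print("table z",np.median(Z[350:400,400:500]),np.median(Z[260:280,180:185]))
reg=np.zeros((480,640),bool); reg[160:345,130:285]=1
def mar(pts): 
    r=cv2.minAreaRect(pts[:,:2].astype(np.float32)*1000); return np.round(r[0],1),np.round(r[1],1),round(r[2],2)
m=(Z>.113)&(Z<.14)&reg&ok; m[:255]=0
n,l,st,_=cv2.connectedComponentsWithStats(m.astype(np.uint8))
for i in range(1,n):
    if st[i,4]>100: print("block",st[i],P[l==i].mean(0),mar(P[l==i]))
m=(Z>.086)&(Z<.14)&reg&ok; m[:238]=0
print("chest",mar(P[m]),np.median(Z[m]))
m=(Z>.075)&(Z<.092)&reg&ok; m[242:]=0
print("rim",m.sum(),mar(P[m]))
m=(Z>.14)&(Z<.2)&reg&ok; m[242:]=0
q=P[m]; print("bar",m.sum(),mar(q),q.mean(0), q[:,2].max(), np.percentile(q[:,2],[5,50]))
reg[:]=0; reg[140:300,380:500]=1
m=(Z>.19)&reg&ok; q=P[m]; print("stand hi",m.sum(),mar(q))
m=(Z<.03)&(Z>.006)&reg&ok;q=P[m]; print("base",mar(q))
k=dict(fx=3,fy=3,interpolation=cv2.INTER_CUBIC)
im=c["img"][:,:,::-1]
cv2.imwrite("pics/c1.png",cv2.resize(im[165:345,140:290],None,**k))
cv2.imwrite("pics/c2.png",cv2.resize(im[140:300,370:510],None,fx=3.7,fy=3.7,interpolation=cv2.INTER_CUBIC))
E
```

```text
table z -0.00019083132972697037 0.09535225287659044
block [159 275  31  40 878] [0.47677401 0.28479767 0.12459444] (array([476.9, 286.1]), array([46.4, 70. ]), 77.22)
block [199 287  28  37 864] [0.45562894 0.20910951 0.12473101] (array([455.5, 210.1]), array([46. , 70.1]), 84.8)
chest (array([505.1, 239.4]), array([169.9, 184.5]), 80.44) 0.09664061512043742
rim 647 (array([635.4, 217.2]), array([176.9, 128.9]), 80.28)
bar 490 (array([645.2, 217.5]), array([180.3,  10.3]), 79.84) [0.64488449 0.21736771 0.15873042] 0.1662047572701384 [0.15489122 0.15894163]
stand hi 1497 (array([ 632.6, -234.8]), array([146. , 100.6]), 11.43)
base (array([ 635.2, -257.9]), array([248.4, 344.4]), 88.51)
```

```bash
sleep 0
```

```text
(no output)
```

View pics/c1.png

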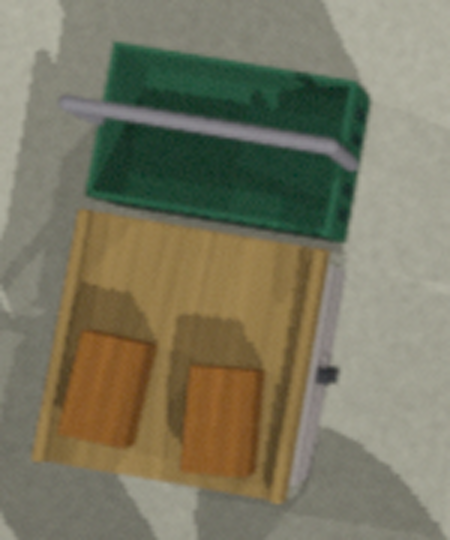

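View pics/c2.png

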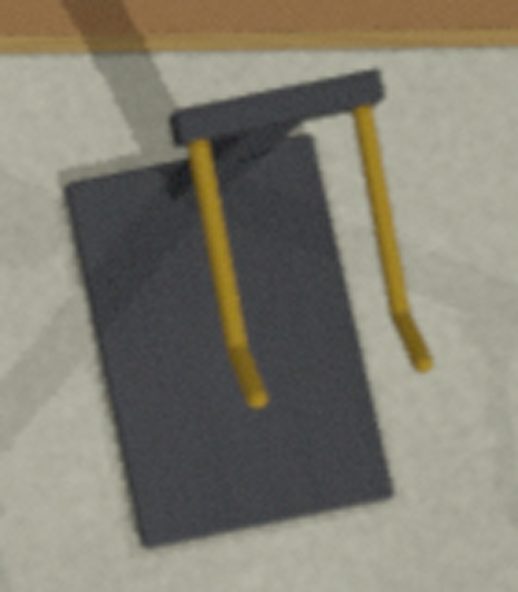

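The crops give clear rectangles: tote rim corners near (112,42), (365,85), (345,240) and (88,195), and prong tips at (258,400) and (423,365). Next I refine the stand pose and the block-to-lip clearances.

```bash
python3 - <<'E'
from h import *
d=pickle.load(open("cap0.pkl","rb")); 
for n in ["top","scene"]:
    c=d[n]; P=cloud(c); ok=c["range_z"]>0; Z=P[...,2]
    near=(np.hypot(P[...,0]-.6,P[...,1]+.24)<.25)&(Z>.195)&(Z<.262)&ok
    hsv=cv2.cvtColor(c["img"],cv2.COLOR_RGB2HSV)
    br=near&(hsv[...,1]>120)
    a=np.radians(11.4)
    k,l,st,_=cv2.connectedComponentsWithStats(br.astype(np.uint8))
    for i in range(1,k):
        if st[i,4]<60: continue
        q=P[l==i]; 
        # straight part only for direction
        vx,vy,x0,y0=cv2.fitLine(q[:,:2].astype(np.float32),cv2.DIST_HUBER,0,1e-4,1e-4).ravel()
        s=q[:,0]*np.cos(a)+q[:,1]*np.sin(a); t=-q[:,0]*np.sin(a)+q[:,1]*np.cos(a)
        dip=[ (round(float(lo),3),round(float(np.median(q[(s>=lo)&(s<lo+.01),2])),4)) for lo in np.arange(s.min(),s.max(),.01) if ((s>=lo)&(s<lo+.01)).sum()>2]
        print(n,st[i],"yaw",np.degrees(np.arctan2(vy,vx)),"s",s.min(),s.max(),"t",np.median(t)); print(dip)
c=d["top"];P=cloud(c);Z=P[...,2]
b=np.radians(-9.7); X=P[...,0]*np.cos(b)+P[...,1]*np.sin(b); Y=-P[...,0]*np.sin(b)+P[...,1]*np.cos(b)
reg=np.zeros(Z.shape,bool);reg[240:345,130:285]=1
lip=reg&(Z>.103)&(Z<.113); 
print("lip Y hist",np.histogram(Y[lip],np.arange(.22,.44,.008)))
chest=reg&(Z>.092)&(Z<.098); print("X range",np.percentile(X[chest],[.5,99.5]),"Y",np.percentile(Y[chest],[.5,99.5]))
for p,y in (((.4769,.2861),-12.8),((.4555,.2101),-5.2)):
    print("block",p[0]*np.cos(b)+p[1]*np.sin(b),-p[0]*np.sin(b)+p[1]*np.cos(b))
E
```

```text
top [466 168  21  72 322] yaw 10.932277 s 0.5023974887754343 0.6301689204823798 t -0.3946580315406405
[(0.502, 0.2411), (0.512, 0.2346), (0.522, 0.2274), (0.532, 0.2257), (0.542, 0.2262), (0.552, 0.2278), (0.562, 0.2293), (0.572, 0.2313), (0.582, 0.2326), (0.592, 0.2334), (0.602, 0.235), (0.612, 0.2375), (0.622, 0.2386)]
top [421 178  21  72 376] yaw 11.349172 s 0.5016432467632979 0.6296950632668852 t -0.31464036024271275
[(0.502, 0.2416), (0.512, 0.2346), (0.522, 0.2281), (0.532, 0.2249), (0.542, 0.2265), (0.552, 0.2277), (0.562, 0.229), (0.572, 0.2311), (0.582, 0.2324), (0.592, 0.234), (0.602, 0.2349), (0.612, 0.2358), (0.622, 0.2381)]
scene [260 250  71  22 354] yaw 10.635261 s 0.5015855759767718 0.6275131740678833 t -0.31907862854840324
[(0.502, 0.2402), (0.512, 0.2341), (0.522, 0.2266), (0.532, 0.2244), (0.542, 0.2261), (0.552, 0.2274), (0.562, 0.2286), (0.572, 0.2303), (0.582, 0.2316), (0.592, 0.2331), (0.602, 0.2346), (0.612, 0.2362), (0.622, 0.2378)]
scene [239 278  77  26 422] yaw 10.903799 s 0.4999359310771357 0.6270319243116005 t -0.3991142454041594
[(0.5, 0.2402), (0.51, 0.2346), (0.52, 0.2275), (0.53, 0.2246), (0.54, 0.2257), (0.55, 0.228), (0.56, 0.2289), (0.57, 0.2304), (0.58, 0.2318), (0.59, 0.2334), (0.6, 0.2346), (0.61, 0.2363), (0.62, 0.2374)]
lip Y hist (array([  0,   0, 305,  57,   5,  23,   0,   0,   1,   0,   0,   0,   0,
         0,  17,  19,   2,   2,   1,   1,   0,   1, 318,  39,   0,   0,
         0]), array([0.22 , 0.228, 0.236, 0.244, 0.252, 0.26 , 0.268, 0.276, 0.284,
       0.292, 0.3  , 0.308, 0.316, 0.324, 0.332, 0.34 , 0.348, 0.356,
       0.364, 0.372, 0.38 , 0.388, 0.396, 0.404, 0.412, 0.42 , 0.428,
       0.436]))
X range [0.36661888 0.53496573] Y [0.23769953 0.39810277]
block 0.42187717291492705 0.3623623476208708
block 0.4135883115233657 0.2838432112474268
```

```bash
cat >> h.py <<'E'
def T(g,yaw,th):
    "tool pose: grasp point g, jaw along local y at yaw, tilted th forward (+x local)"
    y=np.radians(yaw);t=np.radians(th)
    ex=np.array([np.cos(y),np.sin(y),0]);ey=np.array([-np.sin(y),np.cos(y),0]);ez=np.array([0,0,1.])
    a=np.sin(t)*ex-np.cos(t)*ez
    R=np.stack([np.cross(ey,a),ey,a],1)
    return np.array(g)+.008*a,R
def loc(c,yaw,x,y,z):
    q=np.radians(yaw); return np.array([c[0]+x*np.cos(q)-y*np.sin(q),c[1]+x*np.sin(q)+y*np.cos(q),z])
BAR=(.6452,.2175);TY=-10.1
BL={'A':((.4769,.2861),-12.8),'B':((.4555,.2101),-5.2)}
SEAT=(.590,-.244);SY=11.1
def poses(k):
    c,y=BL[k]; s=.033 if k=='A' else -.033
    return dict(up=T(loc(c,y,-.012,0,.185),y,15),pick=T(loc(c,y,-.012,0,.1327),y,15),
     lift=T(loc(c,y,-.012,0,.175),y,15),
     app=T(loc(BAR,TY,-.06,s,.165),TY,35),inn=T(loc(BAR,TY,-.025,s,.145),TY,35),rel=T(loc(BAR,TY,-.010,s,.112),TY,35),
     out=T(loc(BAR,TY,-.07,s,.20),TY,35))
def st(env):
    o=env.observe(); print("t",round(float(o["t"]),2),"p",np.round(o["position"],4),"F",np.round(o["wrist_force"],1),"M",np.round(o["wrist_torque"],2),"w",round(float(o["grip_width"])*88,1),"q",np.round(o["joint_positions"],0)); return o
E
python3 - <<'E'
from h import *
from rig import env
for k in 'AB':
    for n,p in poses(k).items(): 
        q=env.ik(*p); print(k,n,None if q is None else np.round(q,0))
for n,p in dict(b=T([*BAR,.155],TY+90,0),b2=T([*BAR,.155],TY-90,0),s=T(loc(SEAT,SY,0,0,.23),SY+90,0),s2=T(loc(SEAT,SY,0,0,.23),SY-90,0),u=T([*BAR,.31],TY-90,0),su=T(loc(SEAT,SY,-.08,0,.31),SY-90,0)).items():
    q=env.ik(*p); print(n,None if q is None else np.round(q,0))
p=poses('A')
env.gripper_to(.85,25)   # 75mm? narrowed for the lip/neighbour
env.move_to(*p['up']); st(env)
c=env.capture("wrist"); cv2.imwrite("pics/w1.png",c["img"][:,:,::-1])
E
```

```text
A up [ 36.  -3. 118. -14.  56. -34.]
A pick [ 36.   0. 121. -15.  50. -32.]
A lift [ 36.  -3. 118. -14.  55. -34.]
A app [ 34.   2. 121. -41.  38. -17.]
A inn [ 31.   6. 119. -42.  35. -18.]
A rel [ 30.  10. 119. -46.  31. -14.]
A out [ 35.  -1. 120. -38.  41. -20.]
B up [ 28. -12. 125. -10.  54. -51.]
B pick [ 28.  -8. 128. -11.  48. -50.]
B lift [ 28. -11. 126. -10.  53. -51.]
B app [ 28.  -3. 126. -39.  34. -24.]
B inn [ 25.   1. 124. -40.  31. -24.]
B rel [ 24.   5. 124. -44.  28. -20.]
B out [ 29.  -7. 125. -35.  38. -27.]
b None
b2 [17. 19. 95. -0. 66. 27.]
s [-25.  11.  96.  -0.  73. 144.]
s2 [-25.  11.  96.  -0.  73. -36.]
u [17. 14. 85. -0. 81. 27.]
su [-29.   2.  98.  -0.  80. -40.]
t 2.14 p [0.4674 0.2893 0.1777] F [ 0.5  0.  -0.4] M [ 0.01  0.15 -0.01] w 74.7 q [ 37.  -3. 118. -14.  56. -34.]
```

```bash
sleep 0
```

```text
(no output)
```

View pics/w1.png

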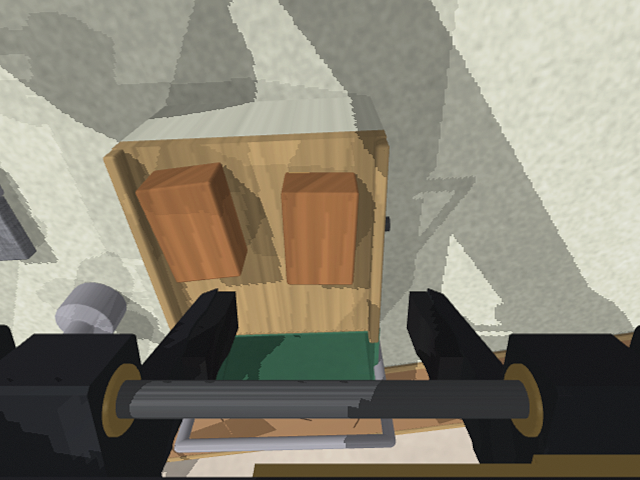

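The wrist view shows block A at (320,225), centred between the fingertips at (237,295) and (410,295). I'll narrow the opening so the inner finger clears block B.

```bash
python3 - <<'E'
from h import *
from rig import env
p=poses('A')
env.gripper_to(.67); 
print(env.move_l(*p['pick'],rate=.08,force_limit=12)); st(env)
env.gripper_to(0,25); o=st(env)
env.move_l(*p['lift'],rate=.1); st(env)
c=env.capture("wrist"); cv2.imwrite("pics/w2.png",c["img"][:,:,::-1])
E
```

```text
False
t 3.42 p [0.4674 0.2884 0.1251] F [-0.7  0.4  1.1] M [0.01 0.12 0.02] w 58.9 q [ 36.   0. 121. -15.  50. -32.]
t 4.37 p [0.4672 0.2883 0.1249] F [ 0.4 -0.7  0.5] M [ 0.05  0.1  -0.  ] w 0.6 q [ 36.   0. 121. -15.  50. -32.]
t 4.94 p [0.4672 0.2883 0.1674] F [ 0.1  0.2 -0.6] M [0.05 0.14 0.01] w 0.4 q [ 36.  -3. 118. -14.  55. -34.]
```

```bash
sleep 0
```

```text
(no output)
```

View pics/w2.png

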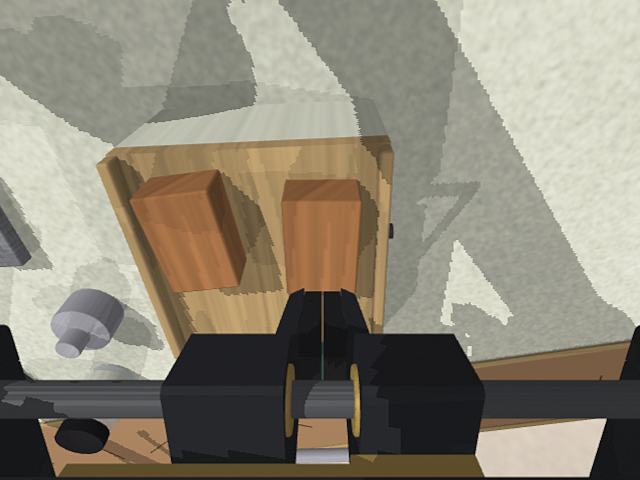

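The jaws shut fully (0.6 mm), so the grasp missed block A, which still appears at (320,235) and unmoved. I'll check where it really is relative to the fingers.

```bash
python3 - <<'E'
from h import *
from rig import env
c=env.capture("wrist"); P=cloud(c); print(c["position"],c["orientation"][:,2]*-1)
for u,v in [(285,205),(358,205),(322,205),(322,280),(322,295),(322,310),(300,295),(345,295),(185,290),(240,285),(315,335),(330,335)]: print(u,v,np.round(P[v,u],4))
t=env.capture("top"); cv2.imwrite("pics/t2.png",cv2.resize(t["img"][165:345,140:290,::-1],None,fx=3,fy=3))
Z=cloud(t); pickle.dump((c,t),open("cap2.pkl","wb"))
s=env.capture("scene"); cv2.imwrite("pics/s2.png",cv2.resize(s["img"][80:280,250:450,::-1],None,fx=3,fy=3,interpolation=cv2.INTER_CUBIC))
st(env)
E
```

```text
[0.34539575 0.3151526  0.30498476] [ 0.54372894 -0.12560879 -0.82980798]
285 205 [0.4399 0.2725 0.1248]
358 205 [0.4491 0.3114 0.1242]
322 205 [0.4445 0.2922 0.1246]
322 280 [0.4969 0.2802 0.1246]
322 295 [0.5091 0.2774 0.1248]
322 310 [0.5514 0.2677 0.0951]
300 295 [0.449  0.2819 0.1888]
345 295 [0.4525 0.3002 0.1894]
185 290 [0.4857 0.1929 0.1246]
240 285 [0.4908 0.2278 0.1229]
315 335 [0.4445 0.2898 0.2155]
330 335 [0.4455 0.295  0.2156]
t 5.14 p [0.4666 0.2879 0.1662] F [ 0.2  0.8 -0.4] M [0.05 0.15 0.  ] w 0.5 q [ 36.  -3. 118. -14.  55. -34.]
```

```bash
sleep 0
```

```text
(no output)
```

View pics/s2.png

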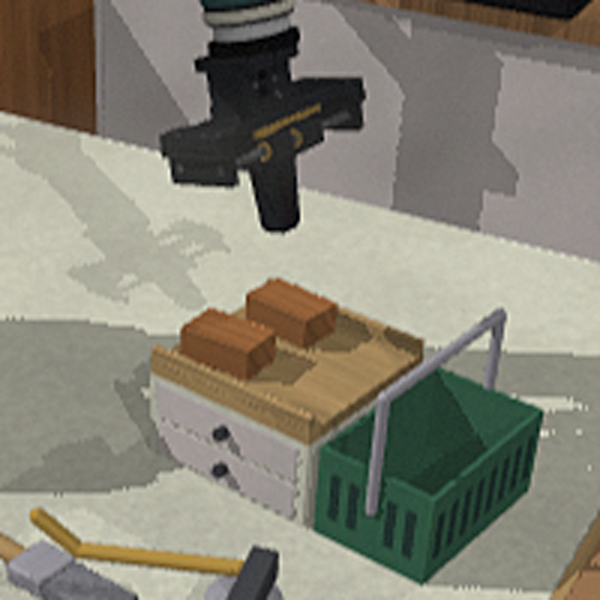

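```bash
python3 - <<'E'
from h import *
from rig import env
o=st(env); a=o["ee_rot"][:,2]; p=o["position"]
def proj(c,X):
    q=np.array(c["orientation"]).T@(np.array(X)-c["position"]); K=c["camera_matrix"]; return K[0,0]*q[0]/-q[2]+K[0,2],K[1,1]*-q[1]/-q[2]+K[1,2]
s=env.capture("scene");w=env.capture("wrist")
for n,c in (("s",s),("w",w)):
  for d in (.011,0,-.008,-.053): print(n,d,np.round(proj(c,p+d*a),1))
P=cloud(s)
im=cv2.resize(s["img"][95:175,300:380,::-1],None,fx=7,fy=7,interpolation=cv2.INTER_CUBIC)
for d in (.011,0,-.008): 
    u=np.array(proj(s,p+d*a)); cv2.circle(im,tuple(int(x) for x in (u-[300,95])*7),4,(0,0,255),-1)
cv2.imwrite("pics/s3.png",im)
for v in range(140,162,2): print(v,np.round(P[v,343],3))
E
```

```text
t 5.14 p [0.4666 0.2879 0.1662] F [ 0.2  0.8 -0.4] M [0.05 0.15 0.  ] w 0.5 q [ 36.  -3. 118. -14.  55. -34.]
s 0.011 [345.1 167.8]
s 0 [344.5 163.8]
s -0.008 [344.  160.9]
s -0.053 [341.5 144. ]
w 0.011 [323.6 278.2]
w 0 [323.7 288. ]
w -0.008 [323.7 295.8]
w -0.053 [324.1 356.3]
140 [0.458 0.288 0.231]
142 [0.459 0.288 0.226]
144 [0.459 0.288 0.22 ]
146 [0.462 0.282 0.218]
148 [0.461 0.284 0.211]
150 [0.465 0.278 0.209]
152 [0.465 0.278 0.204]
154 [0.466 0.278 0.198]
156 [0.466 0.278 0.192]
158 [0.303 0.619 0.001]
160 [ 0.307  0.611 -0.002]
```

```bash
sleep 0
```

```text
(no output)
```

View pics/s3.png

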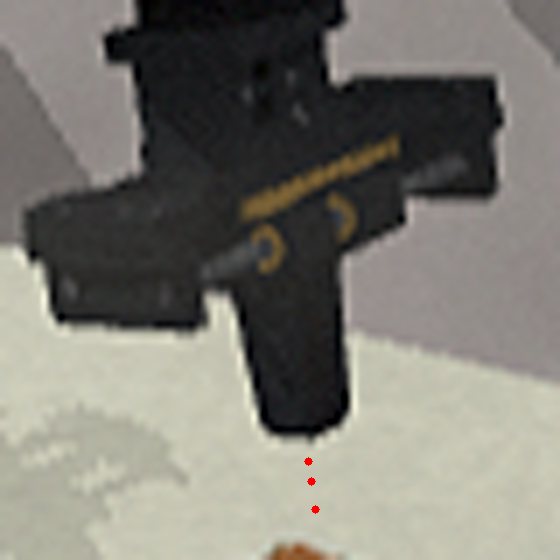

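The picture contradicts the reported tool: the real fingertip is at about z=0.19, roughly 35 mm behind the reported tip. I'll check this against the start image and the wrist cloud.

```bash
python3 - <<'E'
from h import *
d=pickle.load(open("cap0.pkl","rb")); s=d["scene"]; P=cloud(s)
m=(np.hypot(P[...,0]-.19,P[...,1]-.648)<.13)&(P[...,2]>.1)&(s["range_z"]>0)
q=P[m]; print("start: lowest finger z",np.sort(q[:,2])[:12].round(4)); 
i=np.argsort(q[:,2])[:40]; print(q[i].round(3)[::4])
for a in (0.2,.21,.22,.23,.24,.26,.28,.30,.32,.34):
    k=q[abs(q[:,2]-a)<.006]; 
    if len(k): print(a,len(k),k.min(0).round(3),k.max(0).round(3))
cv2.imwrite("pics/s4.png",cv2.resize(s["img"][10:100,270:360,::-1],None,fx=6,fy=6,interpolation=cv2.INTER_CUBIC))
w,t=pickle.load(open("cap2.pkl","rb")); P=cloud(w); v,u=np.where((P[...,2]>.13)&(w["range_z"]>0)&(w["range_z"]<.2)); print(len(v)); q=P[v,u]; j=np.argsort(q[:,2])[:8]; print(q[j].round(4),u[j],v[j])
T_=cloud(t); m=(T_[...,2]>.13)&(np.hypot(T_[...,0]-.46,T_[...,1]-.288)<.12); 
E
```

```text
start: lowest finger z [0.2377 0.2381 0.2384 0.2393 0.2394 0.2395 0.2395 0.2395 0.2395 0.2396
 0.2402 0.2409]
[[0.21  0.692 0.238]
 [0.207 0.684 0.239]
 [0.185 0.596 0.24 ]
 [0.207 0.69  0.241]
 [0.216 0.693 0.242]
 [0.186 0.595 0.243]
 [0.215 0.696 0.244]
 [0.182 0.588 0.245]
 [0.214 0.69  0.246]
 [0.177 0.59  0.246]]
0.24 35 [0.168 0.586 0.238] [0.216 0.696 0.246]
0.26 60 [0.161 0.585 0.254] [0.22  0.701 0.266]
0.28 57 [0.165 0.581 0.274] [0.219 0.702 0.286]
0.3 64 [0.133 0.552 0.294] [0.245 0.718 0.306]
0.32 224 [0.134 0.55  0.314] [0.248 0.722 0.326]
0.34 365 [0.135 0.544 0.334] [0.251 0.745 0.346]
67328
[[0.4513 0.2827 0.1822]
 [0.4552 0.293  0.1824]
 [0.455  0.2934 0.1827]
 [0.4542 0.2909 0.183 ]
 [0.4526 0.2842 0.183 ]
 [0.4523 0.2829 0.183 ]
 [0.453  0.2863 0.1831]
 [0.4541 0.2914 0.1831]] [304 329 330 324 308 305 313 325] [288 291 291 291 291 291 291 291]
```

```bash
sleep 0
```

```text
(no output)
```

View pics/s4.png

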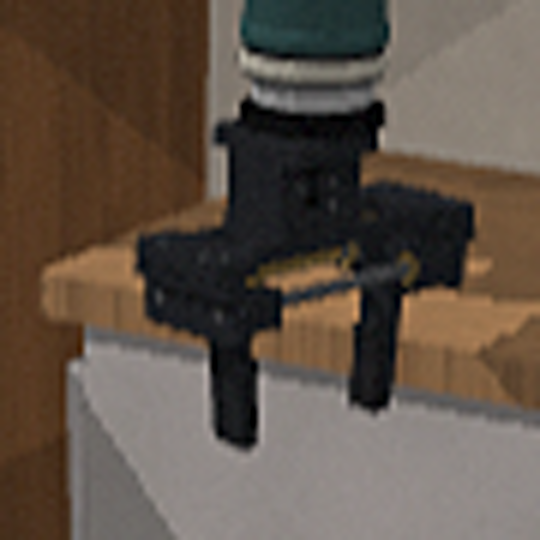

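The start image agrees: the tips were at z≈0.237, while the stated tool would put them at 0.206. The tilted pose gives the same ~31 mm shift along the tool axis, so I'll correct the tool offset by that and redo the grasp.

```bash
sed -i 's/np.array(g)+.008\*a,R/np.array(g)+.039*a,R/' h.py; python3 - <<'E'
from h import *
from rig import env
for k in 'AB':
    for n,p in poses(k).items(): 
        if env.ik(*p) is None: print(k,n)
for n,p in dict(b2=T([*BAR,.155],TY-90,0),s2=T(loc(SEAT,SY,0,0,.23),SY-90,0),u=T([*BAR,.31],TY-90,0),su=T(loc(SEAT,SY,-.08,0,.31),SY-90,0)).items():
    q=env.ik(*p); print(n,None if q is None else np.round(q,0))
p=poses('A')
env.move_l(*p['up'],rate=.15)
env.gripper_to(.67)
print(env.move_l(*p['pick'],rate=.06,force_limit=6)); st(env)
c=env.capture("wrist"); cv2.imwrite("pics/w3.png",c["img"][:,:,::-1])
P=cloud(c); v,u=np.where((P[...,2]>.08)&(c["range_z"]>0)&(c["range_z"]<.2)&(np.arange(480)[:,None]<335)); q=P[v,u]; j=np.argsort(q[:,2])[:6]; print(q[j].round(4),u[j],v[j])
E
```

```text
b2 [17. 20. 97. -0. 63. 27.]
s2 [-25.  12.  98.  -0.  69. -36.]
u [17. 14. 87. -0. 78. 27.]
su [-29.   2. 101.  -0.  77. -40.]
False
t 7.53 p [0.4754 0.2868 0.0955] F [-0.1  0.4 -0.1] M [ 0.06  0.11 -0.03] w 59.1 q [ 36.   3. 122. -15.  47. -32.]
[[0.4155 0.2604 0.08  ]
 [0.423  0.2997 0.08  ]
 [0.4209 0.2883 0.08  ]
 [0.4106 0.23   0.08  ]
 [0.4287 0.3287 0.08  ]
 [0.4234 0.3014 0.08  ]] [236 326 300 168 393 330] [176 173 174 180 171 173]
```

```bash
sleep 0
```

```text
(no output)
```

View pics/w3.png

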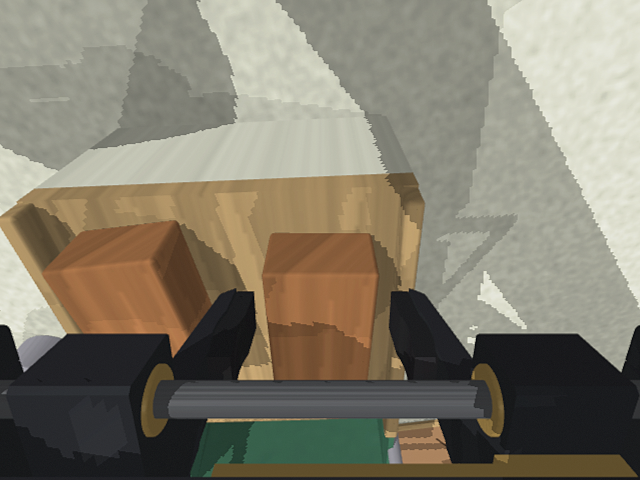

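Block A now sits between the fingertips: it spans 265–377 px, with the fingers at 255 and 392. Closing.

```bash
python3 - <<'E'
from h import *
from rig import env
p=poses('A')
env.gripper_to(.3,25); o=st(env)
if o["grip_width"]*88<40: raise SystemExit
env.move_l(*p['lift'],rate=.1); st(env)
c=env.capture("wrist"); cv2.imwrite("pics/w4.png",c["img"][:,:,::-1])
s=env.capture("scene"); cv2.imwrite("pics/s5.png",cv2.resize(s["img"][80:280,250:450,::-1],None,fx=3,fy=3,interpolation=cv2.INTER_CUBIC))
E
```

```text
t 7.93 p [0.4753 0.2867 0.0955] F [-0.  -0.1  1. ] M [0.   0.11 0.02] w 44.9 q [ 36.   3. 122. -15.  47. -32.]
t 8.51 p [0.4749 0.2865 0.1373] F [-0.6  0.7 -0.5] M [ 0.05  0.21 -0.04] w 44.3 q [ 36.  -0. 120. -14.  52. -33.]
```

```bash
sleep 0
```

```text
(no output)
```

View pics/s5.png

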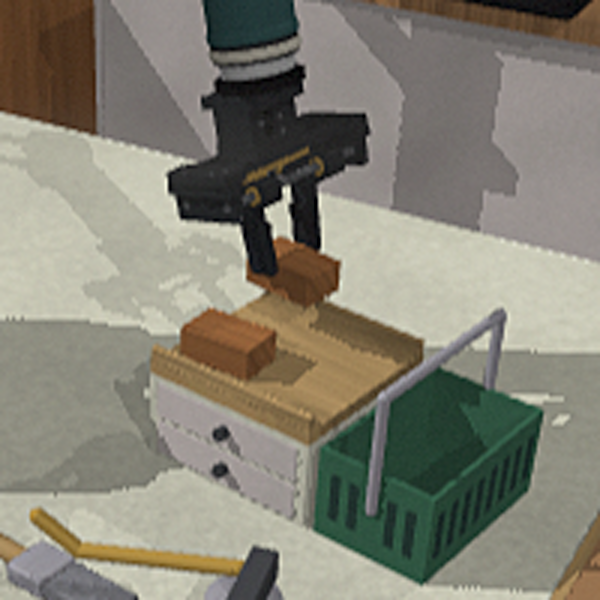

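Block A is lifted at (300,270) in the crop and held at 44 mm. Next I carry it to the tote and release it.

```bash
python3 - <<'E'
from h import *
from rig import env
p=poses('A')
env.move_to(*p['app']); st(env)
env.move_l(*p['inn'],rate=.1); st(env)
print(env.move_l(*p['rel'],rate=.08,force_limit=8)); st(env)
s=env.capture("scene"); cv2.imwrite("pics/s6.png",cv2.resize(s["img"][80:280,250:450,::-1],None,fx=3,fy=3,interpolation=cv2.INTER_CUBIC))
c=env.capture("wrist"); cv2.imwrite("pics/w5.png",c["img"][:,:,::-1])
E
```

```text
t 9.19 p [0.6129 0.2559 0.1316] F [0.1 0.2 0.1] M [0.05 0.34 0.01] w 44.4 q [ 33.   5. 121. -43.  35. -15.]
t 9.74 p [0.6485 0.2503 0.113 ] F [ 0.7  0.5 -1.5] M [0.05 0.32 0.02] w 44.7 q [ 30.   9. 119. -44.  32. -16.]
False
t 10.34 p [0.6629 0.2475 0.0791] F [-0.2  0.4  0.1] M [ 0.05  0.33 -0.05] w 44.5 q [ 29.  13. 118. -48.  29. -12.]
```

```bash
sleep 0
```

View pics/s6.png

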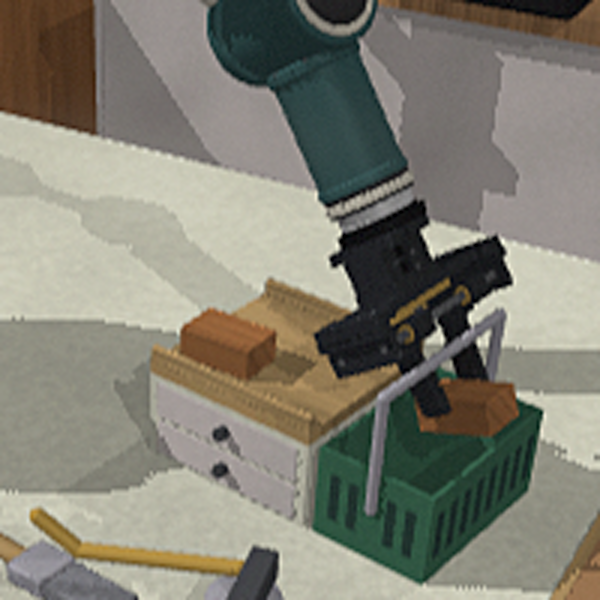

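View pics/w5.png

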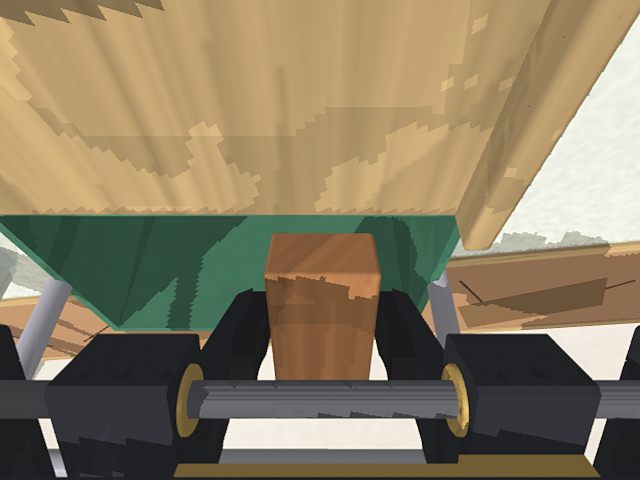

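Block A is over the tote mouth, nose under the bar, with its tail just inside the rim (wrist view, 233 px against the rim at 215 px). Releasing.

```bash
python3 - <<'E'
from h import *
from rig import env
p=poses('A')
env.gripper_to(.63); st(env)
env.move_l(*p['inn'],rate=.12)
env.move_l(*p['out'],rate=.2); st(env)
q=poses('B'); env.move_to(*q['up']); st(env)
s=env.capture("scene"); cv2.imwrite("pics/s7.png",cv2.resize(s["img"][80:280,250:450,::-1],None,fx=3,fy=3,interpolation=cv2.INTER_CUBIC))
c=env.capture("wrist"); cv2.imwrite("pics/w6.png",c["img"][:,:,::-1])
P=cloud(c); pickle.dump((c,s),open("cap3.pkl","wb"))
E
```

```text
t 10.81 p [0.6633 0.248  0.0805] F [-0.1  0.7 -0.2] M [ 0.09  0.29 -0.03] w 55.5 q [ 29.  13. 118. -48.  29. -12.]
t 11.77 p [0.6041 0.2584 0.1677] F [-0.5 -0.7 -0.5] M [0.05 0.27 0.01] w 55.4 q [ 33.   2. 120. -40.  38. -19.]
t 12.41 p [0.4544 0.2096 0.1466] F [ 1.2  0.3 -0.1] M [ 0.    0.13 -0.01] w 55.5 q [ 28.  -9. 126. -11.  50. -51.]
```

```bash
sleep 0
```

```text
(no output)
```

View pics/s7.png

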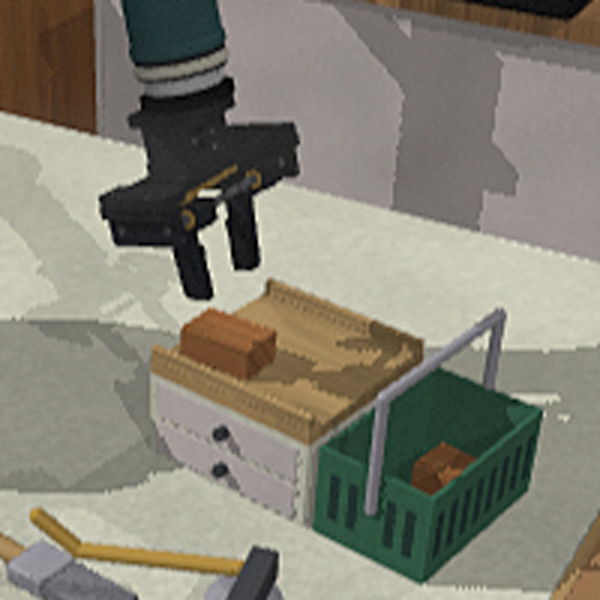

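View pics/w6.png

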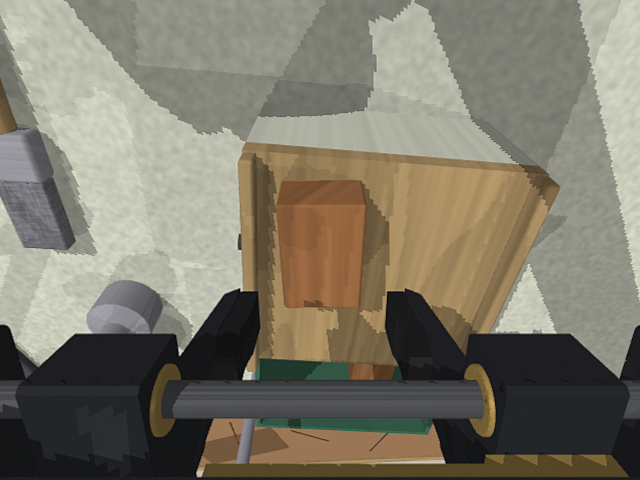

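Block A lies inside the tote near (443,468) in the crop, and the tote is upright. Block B is centred between the fingers (wrist, 321 against 323 px). Now I pick B.

```bash
python3 - <<'E'
from h import *
from rig import env
p=poses('B')
env.gripper_to(.67)
print(env.move_l(*p['pick'],rate=.07,force_limit=8)); st(env)
env.gripper_to(.3,25); o=st(env)
if o["grip_width"]*88<40: raise SystemExit
env.move_l(*p['lift'],rate=.1); st(env)
env.move_to(*p['app']); st(env)
s=env.capture("scene"); cv2.imwrite("pics/s8.png",cv2.resize(s["img"][80:280,250:450,::-1],None,fx=3,fy=3,interpolation=cv2.INTER_CUBIC))
c=env.capture("top"); cv2.imwrite("pics/t8.png",cv2.resize(c["img"][165:345,140:290,::-1],None,fx=3,fy=3,interpolation=cv2.INTER_CUBIC))
E
```

```text
False
t 13.68 p [0.4539 0.2104 0.0953] F [ 0.  -0.5 -0.1] M [ 0.04  0.13 -0.04] w 59.2 q [ 28.  -5. 129. -12.  44. -49.]
t 14.03 p [0.4541 0.2105 0.0957] F [-0.8 -0.2  2.4] M [ 0.02  0.1  -0.  ] w 44.8 q [ 28.  -5. 129. -12.  44. -49.]
t 14.61 p [0.4534 0.2102 0.1372] F [-0.2  0.1 -1.6] M [ 0.06  0.16 -0.07] w 44.6 q [ 28.  -8. 127. -11.  49. -51.]
t 15.22 p [0.601  0.1909 0.1313] F [-0.6  0.6 -0.5] M [0.06 0.34 0.02] w 44.2 q [ 27.   0. 126. -41.  31. -22.]
```

```bash
sleep 0
```

```text
(no output)
```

View pics/s8.png

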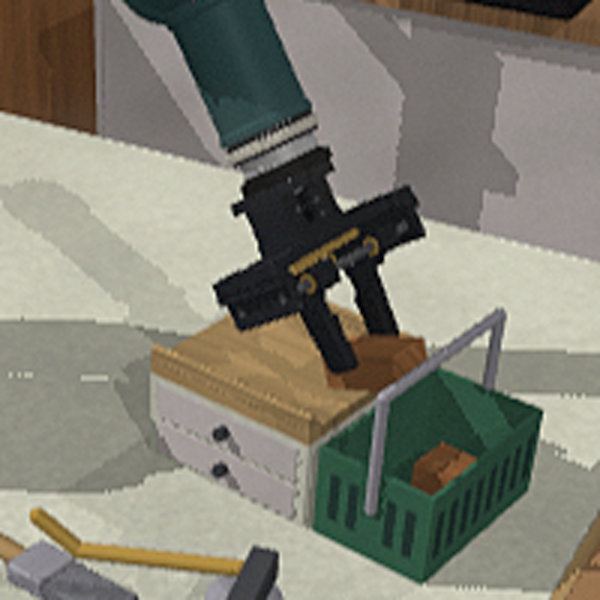

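View pics/t8.png

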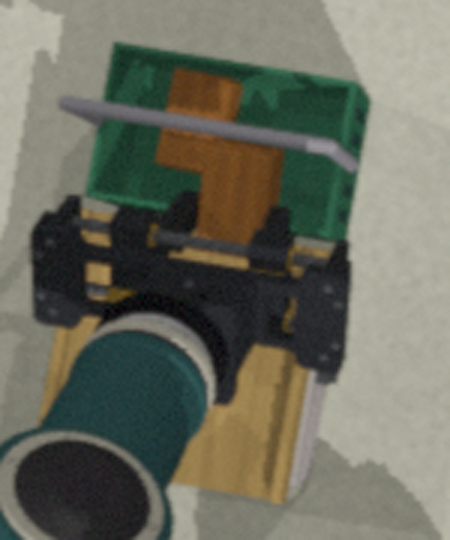

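```bash
python3 - <<'E'
from h import *
from rig import env
c=env.capture("top"); P=cloud(c); hsv=cv2.cvtColor(c["img"],cv2.COLOR_RGB2HSV)
q=np.radians(TY); dx=P[...,0]-BAR[0];dy=P[...,1]-BAR[1]; X=dx*np.cos(q)+dy*np.sin(q);Y=-dx*np.sin(q)+dy*np.cos(q)
m=(P[...,2]>.025)&(P[...,2]<.05)&(abs(X)<.05)&(abs(Y)<.08)&(hsv[...,0]<20)&(hsv[...,1]>100)
print(m.sum(),np.median(P[m][:,2])); r=cv2.minAreaRect(np.stack([X[m],Y[m]],1).astype(np.float32)*1000);print(r, np.percentile(X[m],[2,98]),np.percentile(Y[m],[2,98]))
m=(P[...,2]>.15)&(P[...,2]<.165)&(abs(X)<.03)&(abs(Y)<.1)&(dx>-.03)&(hsv[...,1]<90)
r=cv2.minAreaRect(P[m][:,:2].astype(np.float32)*1000);print("bar",r)
E
```

```text
491 0.034237298560392926
((14.006690979003906, 32.71095275878906), (44.39072036743164, 70.9822769165039), 88.4659194946289) [-0.01995366  0.04765539] [0.01051913 0.05355301]
bar ((644.9473876953125, 218.09393310546875), (180.3848876953125, 10.051834106445312), 79.93750762939453)
```

Block A lies flat in the tote at local (14, 33) mm, its top at z=0.034, and the bar has not moved. I'll release B at y=-33, slightly further back.

```bash
python3 - <<'E'
from h import *
from rig import env
p=poses('B'); s=-.033
i=T(loc(BAR,TY,-.027,s,.145),TY,35); r=T(loc(BAR,TY,-.013,s,.112),TY,35)
env.move_l(*i,rate=.1)
print(env.move_l(*r,rate=.08,force_limit=8)); st(env)
env.gripper_to(.63); 
env.move_l(*i,rate=.12); env.move_l(*p['out'],rate=.2); st(env)
u=T([*BAR,.235],TY-90,0)
# leave upward before turning
env.move_l(np.array(p['out'][0])+[-.02,0,.12],rate=.25)
env.gripper_to(1.0,60)
env.move_to(*T([*BAR,.29],TY-90,0)); st(env)
c=env.capture("scene"); cv2.imwrite("pics/s9.png",cv2.resize(c["img"][80:280,250:450,::-1],None,fx=3,fy=3,interpolation=cv2.INTER_CUBIC))
w=env.capture("wrist"); cv2.imwrite("pics/w9.png",w["img"][:,:,::-1]); pickle.dump((c,w),open("cap9.pkl","wb"))
E
```

```text
False
t 16.5 p [0.6486 0.1834 0.08  ] F [ 0.4 -0.1 -0.4] M [0.05 0.35 0.02] w 44.6 q [ 23.   9. 124. -48.  25. -16.]
t 17.82 p [0.5925 0.1934 0.1676] F [ 0.3 -0.6  0.1] M [ 0.08  0.28 -0.02] w 55.5 q [ 27.  -3. 125. -37.  35. -26.]
t 20.12 p [0.645  0.2174 0.2508] F [-0.9  0.2  0.2] M [-0.01  0.08  0.02] w 88.1 q [17. 15. 89. -0. 76. 27.]
```

```bash
sleep 0
```

```text
(no output)
```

View pics/s9.png

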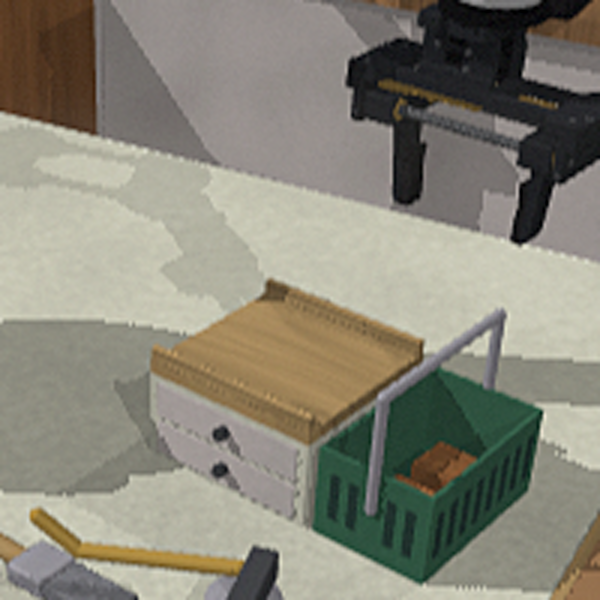

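View pics/w9.png

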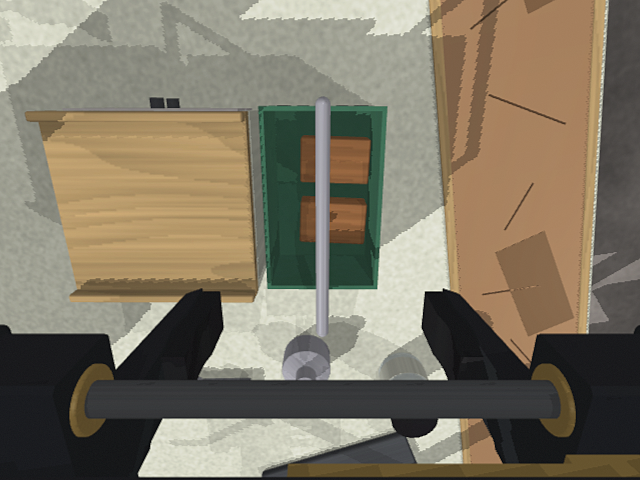

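Both blocks lie side by side in the tote (wrist view, (335,160) and (335,220)). The bar at u=322 is centred between the fingertips. Next I grip the bar and lift a little.

```bash
python3 - <<'E'
from h import *
from rig import env
print(env.move_l(*T([*BAR,.156],TY-90,0),rate=.1,force_limit=10)); st(env)
env.gripper_to(0.0,60); o=st(env)
print("bar width mm",o["grip_width"]*88)
if o["grip_width"]*88<6: raise SystemExit
env.move_l(*T([*BAR,.186],TY-90,0),rate=.05); env.hold(.3); st(env)
c=env.capture("scene"); cv2.imwrite("pics/s10.png",cv2.resize(c["img"][80:280,250:450,::-1],None,fx=3,fy=3,interpolation=cv2.INTER_CUBIC))
w=env.capture("wrist"); cv2.imwrite("pics/w10.png",w["img"][:,:,::-1])
E
```

```text
False
t 21.71 p [0.6459 0.2177 0.1181] F [-0.9 -0.9 -0. ] M [-0.06  0.08  0.01] w 88.2 q [17. 20. 97.  0. 63. 27.]
t 22.94 p [0.6448 0.2175 0.1167] F [-1.   1.2 -0.9] M [ 0.03  0.38 -0.01] w 7.0 q [17. 20. 97.  0. 63. 27.]
bar width mm 7.001540351988069
t 23.99 p [0.645  0.2174 0.1466] F [ 0.5 -0.2 -5.1] M [-0.07  0.08  0.04] w 6.8 q [17. 19. 95. -0. 66. 27.]
```

```bash
sleep 0
```

```text
(no output)
```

View pics/s10.png

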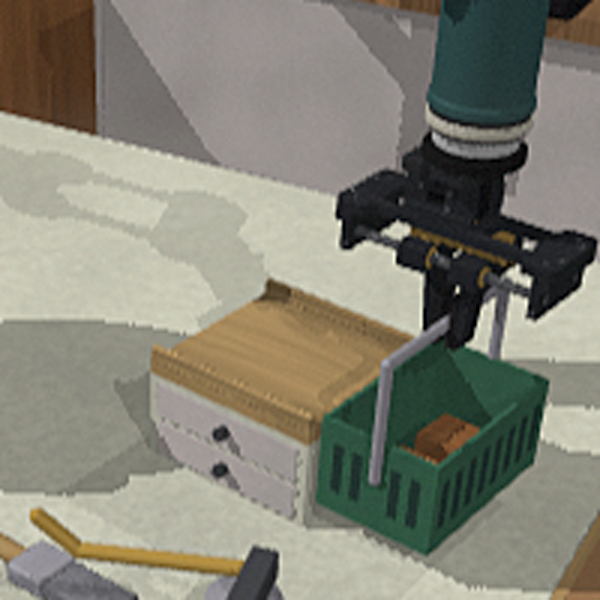

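View pics/w10.png

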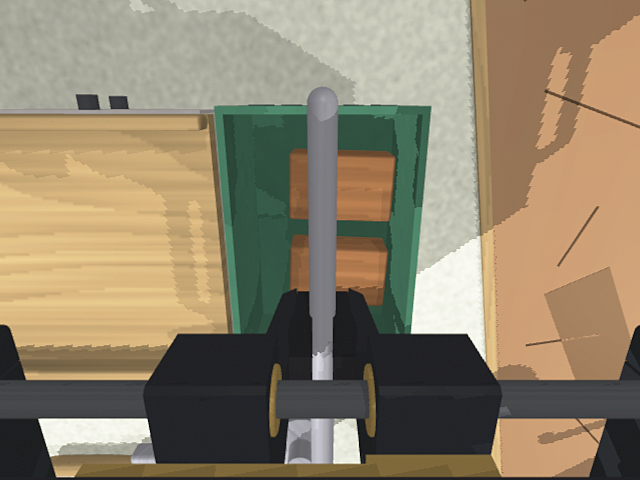

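The tote is off the table and level. The force change of about 5.1 N fits 0.57 kg, and both blocks show inside at (340,185) and (340,265). I carry it high, with waypoints on the -x side of the prongs.

```bash
python3 - <<'E'
from h import *
from rig import env
env.move_l(*T([*BAR,.32],TY-90,0),rate=.12)
env.move_l(*T(loc(SEAT,SY,-.12,.17,.32),SY-90,0),rate=.13); st(env)
env.move_l(*T(loc(SEAT,SY,-.12,0,.30),SY-90,0),rate=.12)
env.move_l(*T(loc(SEAT,SY,-.09,0,.27),SY-90,0),rate=.08); env.hold(.3); st(env)
c=env.capture("scene"); cv2.imwrite("pics/s11.png",cv2.resize(c["img"][150:430,180:460,::-1],None,fx=2.1,fy=2.1,interpolation=cv2.INTER_CUBIC))
t=env.capture("top"); cv2.imwrite("pics/t11.png",cv2.resize(t["img"][140:340,360:540,::-1],None,fx=3,fy=3,interpolation=cv2.INTER_CUBIC)); pickle.dump((c,t),open("cap11.pkl","wb"))
E
```

```text
t 28.42 p [ 0.4397 -0.1     0.2809] F [ 0.5  0.7 -5.2] M [-0.07  0.06 -0.02] w 6.8 q [-16. -12. 113.   0.  79. -27.]
t 30.98 p [ 0.5017 -0.2616  0.2315] F [-0.3 -0.6 -5.2] M [-0.08  0.08 -0.02] w 6.9 q [-30.   3. 105.  -0.  73. -41.]
```

```bash
sleep 0
```

```text
(no output)
```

View pics/s11.png

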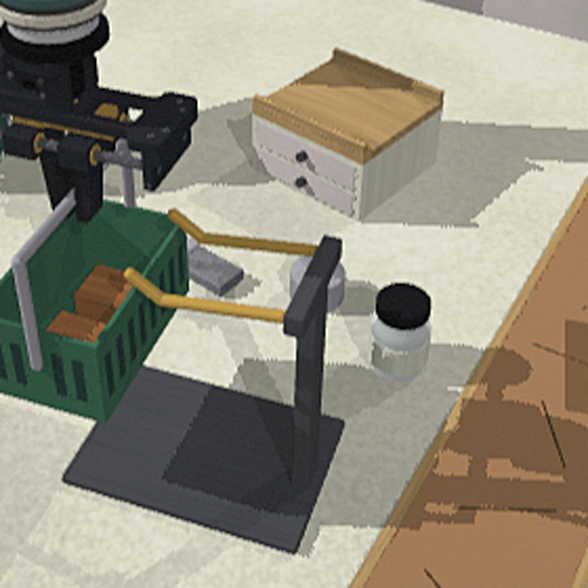

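View pics/t11.png

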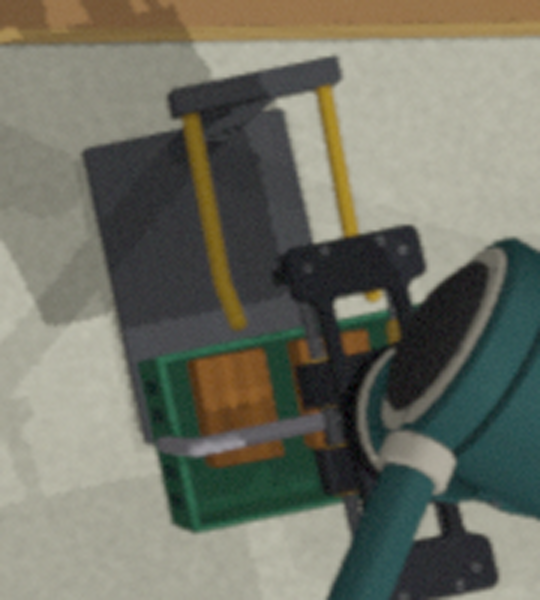

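The tips at (128,273) and (172,212) clear the tote rim with the bar behind them. I'll measure the bar's yaw, height and x offset before going in.

```bash
python3 - <<'E'
from h import *
c,t=pickle.load(open("cap11.pkl","rb"))
q=np.radians(SY)
for n,k in (("scene",c),("top",t)):
    P=cloud(k);hsv=cv2.cvtColor(k["img"],cv2.COLOR_RGB2HSV)
    dx=P[...,0]-SEAT[0];dy=P[...,1]-SEAT[1];X=dx*np.cos(q)+dy*np.sin(q);Y=-dx*np.sin(q)+dy*np.cos(q);Z=P[...,2]
    for lo,hi in ((-.08,-.02),(.012,.08)):
        m=(Z>.262)&(Z<.285)&(abs(X+.09)<.02)&(Y>lo)&(Y<hi)&(hsv[...,1]<90)&(hsv[...,2]>60)
        if m.sum()>15:
            print(n,lo,m.sum(),"X",np.median(X[m]).round(4),"Z",np.median(Z[m]).round(4),"Zmax",np.percentile(Z[m],95).round(4),"slope deg",np.degrees(np.polyfit(Y[m],X[m],1)[0]).round(2))
    g=(hsv[...,0]>60)&(hsv[...,0]<95)&(hsv[...,1]>100)&(abs(X+.09)<.08)&(abs(Y)<.1)&(Z>.19)&(Z<.21)
    if g.sum()>50:
        A=np.stack([X[g],Y[g],np.ones(g.sum())],1); co=np.linalg.lstsq(A,Z[g],rcond=None)[0]; print(n,"rim",g.sum(),co.round(3), np.percentile(X[g],[1,99]),np.percentile(Y[g],[1,99]))
E
```

```text
scene -0.08 189 X -0.0868 Z 0.2734 Zmax 0.2755 slope deg 0.02
scene 0.012 38 X -0.0854 Z 0.2719 Zmax 0.2752 slope deg -0.98
scene rim 901 [ 0.01  -0.005  0.197] [-0.14274845 -0.03474049] [-0.08704962  0.08292797]
top 0.012 239 X -0.0886 Z 0.2735 Zmax 0.2768 slope deg 0.11
top rim 354 [ 0.008 -0.009  0.2  ] [-0.14065553 -0.03536123] [-0.05346081  0.08580203]
```

The bar is parallel to the prongs' y axis to within about 1° and at z=0.270, and the rim is level. Going in over the tips and lowering onto the dip.

```bash
python3 - <<'E'
from h import *
from rig import env
print(env.move_l(*T(loc(SEAT,SY,.0,0,.27),SY-90,0),rate=.07,force_limit=8)); st(env)
print(env.move_l(*T(loc(SEAT,SY,.0,0,.236),SY-90,0),rate=.05,force_limit=8)); st(env)
print(env.move_l(*T(loc(SEAT,SY,.0,0,.227),SY-90,0),rate=.015,force_limit=5)); st(env)
env.hold(.2);st(env)
c=env.capture("scene"); cv2.imwrite("pics/s12.png",cv2.resize(c["img"][180:430,180:430,::-1],None,fx=2.4,fy=2.4,interpolation=cv2.INTER_CUBIC))
t=env.capture("top"); pickle.dump((c,t),open("cap12.pkl","wb"))
E
```

```text
False
t 32.51 p [ 0.5896 -0.2441  0.231 ] F [-0.6  0.1 -5.8] M [-0.05  0.07 -0.03] w 7.3 q [-25.  11.  96.  -0.  73. -36.]
False
t 33.34 p [ 0.5902 -0.2441  0.1972] F [ 0.   0.  -5.9] M [-0.08  0.07  0.  ] w 6.4 q [-25.  12.  98.  -0.  70. -36.]
True
t 33.77 p [ 0.5913 -0.244   0.1919] F [ 4.7 -0.6  0.9] M [-0.11 -0.59 -0.03] w 7.1 q [-25.  12.  98.   0.  69. -36.]
t 33.97 p [ 0.5913 -0.2439  0.1919] F [ 4.8 -1.   2.8] M [-0.03 -0.55 -0.01] w 6.8 q [-25.  12.  98.   0.  69. -36.]
```

```bash
sleep 0
```

```text
(no output)
```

View pics/s12.png

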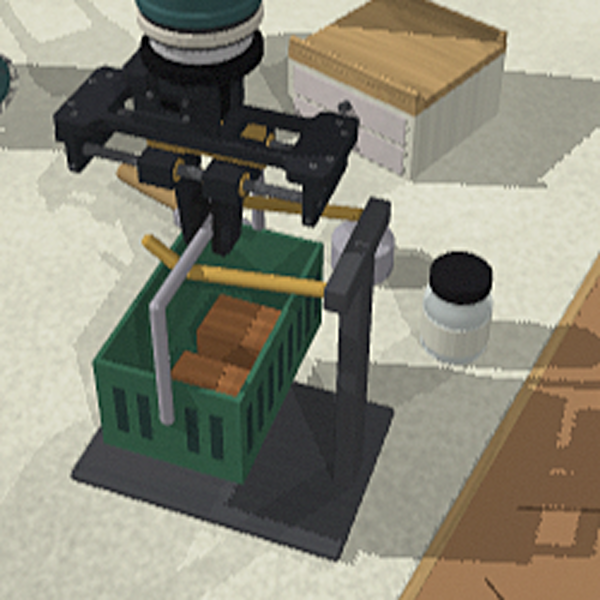

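The bar touches both prongs behind the tips ((150,240) and (125,170)), and the weight has transferred. A small +x force shows it on the tip's slope, so I shift 3 mm toward the dip and release gently.

```bash
python3 - <<'E'
from h import *
from rig import env
o=st(env); p=o["position"]; R=T([0,0,0],SY-90,0)[1]
d=np.array([np.cos(np.radians(SY)),np.sin(np.radians(SY)),0])
env.move_l(p+.003*d-[0,0,.001],R,rate=.02,force_limit=12); env.hold(.2); o=st(env)
env.gripper_to(.25); st(env); env.gripper_to(.7); env.hold(.5); o=st(env)
c=env.capture("scene"); cv2.imwrite("pics/s13.png",cv2.resize(c["img"][180:430,180:430,::-1],None,fx=2.4,fy=2.4,interpolation=cv2.INTER_CUBIC))
E
```

```text
t 34.07 p [ 0.5913 -0.2438  0.1919] F [5.2 1.1 2.7] M [-0.1  -0.61  0.04] w 7.1 q [-25.  12.  98.   0.  69. -36.]
t 34.71 p [ 0.5929 -0.2439  0.1919] F [-1.2 -1.6  7.2] M [-0.19  0.48 -0.04] w 7.5 q [-25.  13.  98.  -0.  70. -36.]
t 35.12 p [ 0.5939 -0.2431  0.1903] F [-1.2  0.4 -0.4] M [-0.05  0.06 -0.01] w 21.8 q [-24.  13.  98.  -0.  69. -36.]
t 36.35 p [ 0.5942 -0.2432  0.1909] F [ 0.   0.9 -0.2] M [-0.    0.1   0.07] w 61.8 q [-24.  13.  98.   0.  69. -36.]
```

```bash
sleep 0
```

```text
(no output)
```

View pics/s13.png

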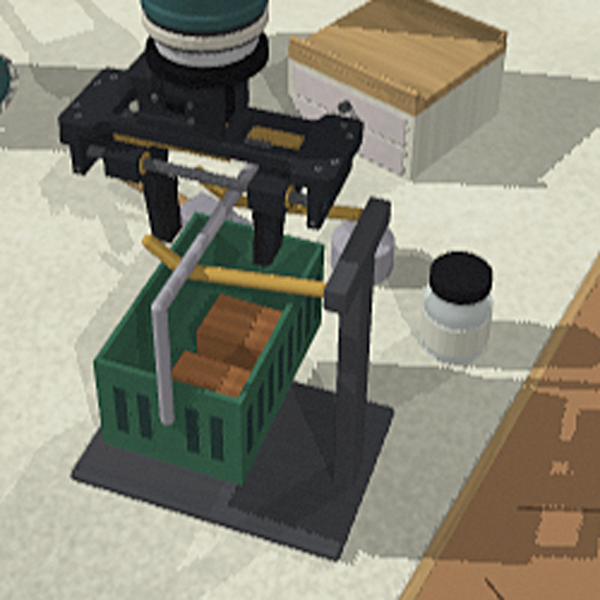

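The tote hangs on both prongs with the fingers open. I retract straight up and back, then check level and stillness.

```bash
python3 - <<'E'
from h import *
from rig import env
p=env.observe()["position"]; R=T([0,0,0],SY-90,0)[1]
print(env.move_l(p+[0,0,.14],R,rate=.1,force_limit=8)); st(env)
env.move_l(loc(SEAT,SY,-.2,.12,.36),R,rate=.2); st(env); env.hold(2.0)
q=np.radians(SY)
for r in range(2):
  for n in ("scene","top"):
    k=env.capture(n); P=cloud(k);hsv=cv2.cvtColor(k["img"],cv2.COLOR_RGB2HSV)
    dx=P[...,0]-SEAT[0];dy=P[...,1]-SEAT[1];X=dx*np.cos(q)+dy*np.sin(q);Y=-dx*np.sin(q)+dy*np.cos(q);Z=P[...,2]
    m=(Z>.227)&(Z<.25)&(abs(X)<.02)&(abs(Y)<.085)&(hsv[...,1]<90)&(hsv[...,2]>60)
    print(n,"bar",m.sum(),"X",np.median(X[m]).round(4),"Ztop",np.percentile(Z[m],90).round(4),"X vs Y deg",np.degrees(np.polyfit(Y[m],X[m],1)[0]).round(2),"Z vs Y",np.degrees(np.polyfit(Y[m],Z[m],1)[0]).round(2))
    g=(hsv[...,0]>60)&(hsv[...,0]<95)&(hsv[...,1]>100)&(abs(X)<.075)&(abs(Y)<.1)&(Z>.145)&(Z<.175)
    A=np.stack([X[g],Y[g],np.ones(g.sum())],1); 
    # rim: topmost points on the +x and -x sides
    for lo,hi in ((-.065,-.048),(.048,.065)):
        s=g&(X>lo)&(X<hi); print("  rim side",lo,s.sum(), np.percentile(Z[s],95).round(4) if s.sum()>10 else None)
    cv2.imwrite(f"pics/f_{n}{r}.png",k["img"][:,:,::-1])
  env.hold(1.0)
st(env)
im=cv2.imread("pics/f_scene1.png"); cv2.imwrite("pics/f_c.png",cv2.resize(im[180:430,180:430],None,fx=2.4,fy=2.4,interpolation=cv2.INTER_CUBIC))
print("diff",cv2.absdiff(cv2.imread("pics/f_scene0.png"),im)[180:430,180:430].mean())
E
```

```text
False
t 37.95 p [ 0.5939 -0.2431  0.3298] F [-0.2 -0.1 -0.2] M [-0.06  0.05  0.06] w 61.8 q [-24.   9.  88.   0.  83. -36.]
t 39.29 p [ 0.3711 -0.1649  0.3597] F [-0.5  0.1 -0.2] M [-0.13  0.03 -0.01] w 61.9 q [-27. -18. 110.   0.  88. -39.]
scene bar 464 X 0.0052 Ztop 0.2359 X vs Y deg 0.28 Z vs Y 0.01
  rim side -0.065 228 0.1622
  rim side 0.048 354 0.1609
top bar 551 X 0.0039 Ztop 0.2367 X vs Y deg -0.03 Z vs Y -0.03
  rim side -0.065 109 0.1651
  rim side 0.048 204 0.1618
scene bar 469 X 0.0053 Ztop 0.2359 X vs Y deg 0.15 Z vs Y -0.03
  rim side -0.065 208 0.1621
  rim side 0.048 359 0.1609
top bar 553 X 0.0038 Ztop 0.2364 X vs Y deg 0.02 Z vs Y 0.15
  rim side -0.065 110 0.1645
  rim side 0.048 194 0.1626
t 43.49 p [ 0.3706 -0.1648  0.36  ] F [ 0.4 -0.6 -0.5] M [-0.08  0.06 -0.01] w 61.4 q [-27. -18. 110.  -0.  88. -39.]
diff 1.449088
```

```bash
sleep 0
```

```text
(no output)
```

View pics/f_c.png

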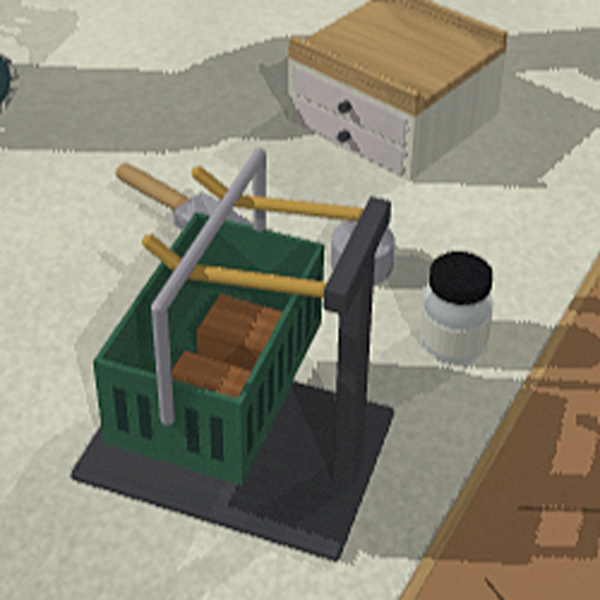

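View pics/f_top1.png

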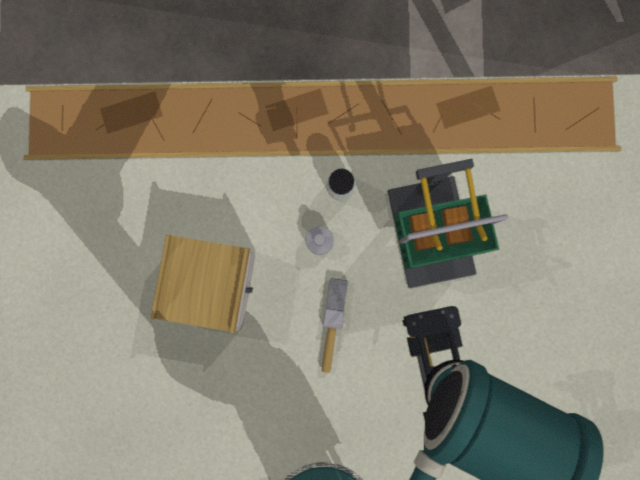

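The final views show the bar across both prongs behind their tips and both blocks in the tote at (424,231) and (457,224). The chest top is empty, and the weight (319,240), jar (341,181) and brush (334,325) are where they started. The arm is clear of everything, so I'm handing in.

```bash
python3 - <<'E'
from rig import env
print(env.close_job())
E
```

```text
the job is handed in; nothing more can be done
None
```

The job is done and handed in at about 43.5 s. Both blocks went into the tote one at a time, and I then hung the tote by its bar on both prongs, behind the upturned tips.

**Tool offset:** My first grasp closed on nothing. The images showed the real fingertips about 31 mm further back along the tool than the stated tool frame puts them. I corrected for that, and every later grasp worked first time.

**Last checks:**
- **Bar:** it sits 4–5 mm past the dip, with its axis at about z = 0.231 m (0.230 m expected). It is level along its length within 0.2° and parallel to the stand's y axis within 0.3°.
- **Level and still:** the rim's two x sides differ by 1–3 mm over 108 mm, a lean of about 1–2° because both blocks lie about 14 mm off centre. Pictures about 1 s apart showed no movement beyond noise.
- **Everything else:** both blocks are inside the tote, and the weight, jar and brush are at the same pixel positions as at the start. The arm is clear of everything. The highest wrist force in my readings was about 8 N, though I read it only between moves.

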